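# Sort full and spent wire spools and shut the keeping box

### The arm

A 6-joint arm with a two-finger parallel gripper is mounted at the origin on the work surface. World frame = base frame: x ahead of the robot, y to its left, z up, the work surface at z = 0. Lengths are in mm, angles in degrees, forces in N, time in s.
With the tool pointing down it reaches from about 300 to 850 mm from the base axis. Payload 4.2 kg.
Tool frame: the origin (TCP) lies midway between the tips of the shut fingers; the grasp point (between the pads) lies 19 mm behind it; z points along the fingers, y is the line along which they close (so a half turn about z gives the same grasp; the last joint's range is limited). The gripper opens to 91 mm and grips with 3 to 60 N. Pads are 32 mm wide; open, the fingers measure 118 mm over their backs; the gripper's body (76 mm by 178 mm) begins 60 mm behind the grasp point.
Start: joints at [-75.115, 18.312, 89.639, -0, 72.044, -1.146], TCP at [158.797, -552.654, 213.976] pointing down, gripper open.
Joint ranges: [-177.97, 177.97], [-48.28, 115.42], [12.27, 149.76], [-77.06, 257.06], [2.81, 150.46], [-146.56, 146.56]. Speed limits (degrees/s): [147.25, 147.25, 180, 180, 180, 180].

### API

Orientations are given as [roll, pitch, yaw] about the fixed x, y, z axes, in that order (R = Rz(yaw) Ry(pitch) Rx(roll)).
In Python, from workcell import env gives the robot as it stands.
- The arm moves only by the tool send_rows, never from a script. Its argument "steps" is a list that holds one entry, the list of rows, each a list of 5 numbers: the shift along the tool's x, y, z scaled (see below), then the turn about the tool's z scaled (see below), then the opening, from 0 (shut) to 1 (fully open). In form: [[[dx, dy, dz, yaw, fingers], ...]]. A call has 1 to 5 rows; each row shifts and turns the commanded pose from where the row before left it, along the tool's axes as they then stand; what a row does not reach is not made up. The controller multiplies each number of a shift by 0.04 m and each number of a turn by 0.12 rad. A row lasts 1/12 s, in which the tool goes at most 41.7 mm and 7.16 degrees, less where a joint would pass 70% of its speed; a pose out of reach is approached as far as the arm can. A call with a number of a shift or a turn outside -1 to 1 is refused whole. A call with a gripper value outside its range is refused whole. The fingers move at their own pace and stop on an object; "squeeze" is the grip in N (left out, the last holds). Time passes only in rows, so rows that do not move let the fingers close. It gives the time, the measured TCP pose, the force, the opening and the grip force at its end, in the units of the state.
- env.state(): the state, without advancing time (a new reading comes with each control period).
- env.grab_frame(name): name is "scene" or "top" or "wrist"; returns a dict with "pixels" (400x640x3 uint8, red, green, blue), "depth" (400x640 float32, mm along the optical axis (not along the pixel's ray), 0 where there is no reading), "intrinsics" (3x3 intrinsics, pixels), "dist" ([k1, k2, p1, p2, k3] as OpenCV has them; the pictures are not rectified), "cam_to_world" (4x4, takes a point from camera to world coordinates). Camera axes: x right, y down, z forward; pixel columns grow to the right and rows downward; lengths in mm; the calibration is good to about 2 mm. A picture is of the moment at which its call begins.
- env.job_done(): hands the job in; it is judged then, once.
The state is a dict: "time_s": time; "qpos": joint angles; "qvel": joint speeds; "effort": joint torques, N m; "ee_pos": TCP position; "ee_rot": TCP orientation; "force": force on the tool from outside, world axes, zero at the start; "torque": the same for the moment, N m; "gripper_width": finger opening in mm; "gripper_force": force on a finger pad.
Only numpy, scipy, OpenCV 4.12 (cv2) and the standard library are available. Lean on these libraries where they do the work, as an engineer would, in place of code of your own. Each camera call takes 0.05 s, during which the arm holds its last target. There are 200 camera calls.

### The job

Slide every wire spool up off its post on the rack and feel its weight, since the sleeves hide the wire: the heavy, full ones go into the wooden keeping box, the light, spent ones into the plywood tray. When all the spools are put away, gently lower the lid of the keeping box until it is fully shut, without letting it slam. Leave the tools and other things on the bench where they are.

Things in the scene. Friction and masses are not known exactly. Their poses are not given: they have to be found in the camera images.
- spool_k: wire spool, 56 x 56 square plywood end plates, 42 tall, paper sleeve between, equally wide for gripping; 20 wide hole along z. Origin: centre of underside, z along the hole (up on its post), x, y square to the edges. Sleeve hides the wire: full weighs 0.35-0.5 kg, spent 0.07-0.11 kg, looking alike. May be absent (None)
- spool_m: wire spool, 56 x 56 square plywood end plates, 42 tall, paper sleeve between, equally wide for gripping; 20 wide hole along z. Origin: centre of underside, z along the hole (up on its post), x, y square to the edges. Sleeve hides the wire: full weighs 0.35-0.5 kg, spent 0.07-0.11 kg, looking alike. May be absent (None)
- spool_p: wire spool, 56 x 56 square plywood end plates, 42 tall, paper sleeve between, equally wide for gripping; 20 wide hole along z. Origin: centre of underside, z along the hole (up on its post), x, y square to the edges. Sleeve hides the wire: full weighs 0.35-0.5 kg, spent 0.07-0.11 kg, looking alike. May be absent (None)
- spool_t: wire spool, 56 x 56 square plywood end plates, 42 tall, paper sleeve between, equally wide for gripping; 20 wide hole along z. Origin: centre of underside, z along the hole (up on its post), x, y square to the edges. Sleeve hides the wire: full weighs 0.35-0.5 kg, spent 0.07-0.11 kg, looking alike. May be absent (None)
- spool_w: wire spool, 56 x 56 square plywood end plates, 42 tall, paper sleeve between, equally wide for gripping; 20 wide hole along z. Origin: centre of underside, z along the hole (up on its post), x, y square to the edges. Sleeve hides the wire: full weighs 0.35-0.5 kg, spent 0.07-0.11 kg, looking alike. May be absent (None)
- rack: fixed spool rack: dark board 210 x 210 x 16 with five upright steel posts, 14 in diameter, one at the centre and four at x = +-65, y = +-65 in its frame, tips 66 above its underside. Origin: centre of its underside. A spool on a post rests on the board; the post shows 8 above it. Posts may be empty
- keeper: the keeping box itself, fixed; origin: centre of its underside, axes as keeper_in
- keeper_in (a point): centre of the inner floor of the keeping box, 8 above the table. The box is fixed, wooden, walls and floor 8 thick, outside 146 (its x) x 240 (its y) x 72 tall, inside 130 x 224 x 64 deep. +x points to the wall that carries the lid's hinge (on the robot's right, away from the table's middle), y along the long side
- keeper_lid (a joint): hinge of the box's wooden lid: 0 = shut flat on the rim, 1.57 = upright, at most 1.9; starts open. Stiff: about 0.32 N m of friction (2 to 4 N at the free edge), so the lid stays at whatever angle it is left
- keeper_lid_hinge (a point): middle of the lid's hinge line, 72.5 above the table, at the outer top edge of the box's hinge wall. Axes turn with the lid: y along the hinge, -x from the hinge to the free edge, z out of the upper face. The lid board is 146 long from the hinge, 240 wide, z = 0 to 9; its inner face looks over the box when open
- keeper_lid_handle (a point): outer end of the brass knob on the lid's upper face, on the lid's middle line, 30 from the free edge, standing 35 out of the face; axes as the hinge point
- tray: loose open plywood tray, 0.7 kg, outside 230 (its x) x 150 (its y) x 32 tall, walls and floor 6 thick. Origin: centre of its underside
- tray_in (a point): centre of the tray's inner floor, 6 above its underside; axes as the tray
- gouge: carving gouge lying down, wooden handle and steel blade, 220 long, 28 thick; a bystander. Origin: on the table under where the handle ends, the handle towards its -x.
- sand_block: cork sanding block 90 x 55 x 30; a bystander. Origin: centre of its underside.
- wax_tin: flat round metal tin, 72 across, 28 tall; a bystander. Origin: centre of its underside.
- mallet: wooden carving mallet lying on its side, head up to 84 across and 100 long, handle 150 long; a bystander. Origin: on the table under where the handle ends, the handle towards its -x.
- glue: glue bottle, 60 across, 150 tall, standing; a bystander. Origin: centre of its underside.
- bird: small half-carved wooden bird on a base 70 x 50, 71 tall; a bystander. Origin: centre of its underside.
Not all that is in view belongs to the job. Leave any green look-alike of the spool_t alone.

How it is judged (in metres and radians):
On the way, in this order (a step that is already met when the one before it is completed fails the run):
1. every full spool is in the keeping box and every spent one in the tray, let go ((((x of spool_k in the frame of keeper_in between -0.068 and 0.068 m and y of spool_k in the frame of keeper_in between -0.115 and 0.115 m and z of spool_k in the frame of keeper_in between -0.006 and 0.064 m) and contact force between spool_k and keeper above 2 N) or ((x of spool_k in the frame of tray_in between -0.11 and 0.1 m and y of spool_k in the frame of tray_in between -0.07 and 0.07 m and z of spool_k in the frame of tray_in between -0.006 and 0.048 m) and contact force between spool_k and tray below 2 N)) and (((x of spool_m in the frame of keeper_in between -0.068 and 0.068 m and y of spool_m in the frame of keeper_in between -0.115 and 0.115 m and z of spool_m in the frame of keeper_in between -0.006 and 0.064 m) and contact force between spool_m and keeper above 2 N) or ((x of spool_m in the frame of tray_in between -0.11 and 0.1 m and y of spool_m in the frame of tray_in between -0.07 and 0.07 m and z of spool_m in the frame of tray_in between -0.006 and 0.048 m) and contact force between spool_m and tray below 2 N)) and (((x of spool_p in the frame of keeper_in between -0.068 and 0.068 m and y of spool_p in the frame of keeper_in between -0.115 and 0.115 m and z of spool_p in the frame of keeper_in between -0.006 and 0.064 m) and contact force between spool_p and keeper above 2 N) or ((x of spool_p in the frame of tray_in between -0.11 and 0.1 m and y of spool_p in the frame of tray_in between -0.07 and 0.07 m and z of spool_p in the frame of tray_in between -0.006 and 0.048 m) and contact force between spool_p and tray below 2 N)) and (((x of spool_t in the frame of keeper_in between -0.068 and 0.068 m and y of spool_t in the frame of keeper_in between -0.115 and 0.115 m and z of spool_t in the frame of keeper_in between -0.006 and 0.064 m) and contact force between spool_t and keeper above 2 N) or ((x of spool_t in the frame of tray_in between -0.11 and 0.1 m and y of spool_t in the frame of tray_in between -0.07 and 0.07 m and z of spool_t in the frame of tray_in between -0.006 and 0.048 m) and contact force between spool_t and tray below 2 N)) and (((x of spool_w in the frame of keeper_in between -0.068 and 0.068 m and y of spool_w in the frame of keeper_in between -0.115 and 0.115 m and z of spool_w in the frame of keeper_in between -0.006 and 0.064 m) and contact force between spool_w and keeper above 2 N) or ((x of spool_w in the frame of tray_in between -0.11 and 0.1 m and y of spool_w in the frame of tray_in between -0.07 and 0.07 m and z of spool_w in the frame of tray_in between -0.006 and 0.048 m) and contact force between spool_w and tray below 2 N)) and contact force between the fingers and spool_k below 0.2 N and contact force between the fingers and spool_m below 0.2 N and contact force between the fingers and spool_p below 0.2 N and contact force between the fingers and spool_t below 0.2 N and contact force between the fingers and spool_w below 0.2 N and value of joint keeper_lid above 0.3 rad), for 0.2 s.
2. the lid is lowered fully shut (value of joint keeper_lid below 0.035 rad), for 0.2 s.
At the end, for the whole second after the job is handed in: Every full spool rests inside the keeping box and every spent one inside the tray, in any attitude; the tray is flat on the table; the lid is shut to within 0.035 rad. A spool counts as full if it rests on the box with over 2 N, as spent if on the tray with less ((((x of spool_k in the frame of keeper_in between -0.068 and 0.068 m and y of spool_k in the frame of keeper_in between -0.115 and 0.115 m and z of spool_k in the frame of keeper_in between -0.006 and 0.064 m) and contact force between spool_k and keeper above 2 N) or ((x of spool_k in the frame of tray_in between -0.11 and 0.1 m and y of spool_k in the frame of tray_in between -0.07 and 0.07 m and z of spool_k in the frame of tray_in between -0.006 and 0.048 m) and contact force between spool_k and tray below 2 N)) and (((x of spool_m in the frame of keeper_in between -0.068 and 0.068 m and y of spool_m in the frame of keeper_in between -0.115 and 0.115 m and z of spool_m in the frame of keeper_in between -0.006 and 0.064 m) and contact force between spool_m and keeper above 2 N) or ((x of spool_m in the frame of tray_in between -0.11 and 0.1 m and y of spool_m in the frame of tray_in between -0.07 and 0.07 m and z of spool_m in the frame of tray_in between -0.006 and 0.048 m) and contact force between spool_m and tray below 2 N)) and (((x of spool_p in the frame of keeper_in between -0.068 and 0.068 m and y of spool_p in the frame of keeper_in between -0.115 and 0.115 m and z of spool_p in the frame of keeper_in between -0.006 and 0.064 m) and contact force between spool_p and keeper above 2 N) or ((x of spool_p in the frame of tray_in between -0.11 and 0.1 m and y of spool_p in the frame of tray_in between -0.07 and 0.07 m and z of spool_p in the frame of tray_in between -0.006 and 0.048 m) and contact force between spool_p and tray below 2 N)) and (((x of spool_t in the frame of keeper_in between -0.068 and 0.068 m and y of spool_t in the frame of keeper_in between -0.115 and 0.115 m and z of spool_t in the frame of keeper_in between -0.006 and 0.064 m) and contact force between spool_t and keeper above 2 N) or ((x of spool_t in the frame of tray_in between -0.11 and 0.1 m and y of spool_t in the frame of tray_in between -0.07 and 0.07 m and z of spool_t in the frame of tray_in between -0.006 and 0.048 m) and contact force between spool_t and tray below 2 N)) and (((x of spool_w in the frame of keeper_in between -0.068 and 0.068 m and y of spool_w in the frame of keeper_in between -0.115 and 0.115 m and z of spool_w in the frame of keeper_in between -0.006 and 0.064 m) and contact force between spool_w and keeper above 2 N) or ((x of spool_w in the frame of tray_in between -0.11 and 0.1 m and y of spool_w in the frame of tray_in between -0.07 and 0.07 m and z of spool_w in the frame of tray_in between -0.006 and 0.048 m) and contact force between spool_w and tray below 2 N)) and linear speed of each of spool_k, spool_m, spool_p, spool_t, spool_w below 0.03 m/s and value of joint keeper_lid below 0.035 rad and angle between tray's own z axis and vertical below 0.1 rad and height (world z) of tray below 0.015 m); the robot touches nothing.
It fails at once if the lid slams (turns shut faster than 2.5 rad/s) (velocity of joint keeper_lid below -2.5 rad/s).
It fails at once if a tool or other bystander is displaced by more than 5 cm (distance of any of gouge, sand_block, wax_tin, mallet, glue, bird from where it was at the start of the episode above 0.05 m).
Of spool_k, spool_m, spool_p, spool_t, spool_w only 4 to 5 are there at a start; the rules pass over those that are not, and their reading is None.
At some moment in a run one of tray may be knocked a few centimetres aside while the robot is not near it.
Once in a run the grip may slacken for a moment while it holds something.
It also fails if it takes over 208 s, if anything falls off the work surface, if the arm or the gripper's body presses on something with over 40 N, if the wrist force passes 120 N, or if a joint passes its speed limit or range.

## Working session

There is one attempt and no reset: what is moved stays moved. The work goes in short steps, Python scripts to look and compute and a tool call to move; the robot and the scene stay as the last step left them, time stands still between calls to the robot, and variables do not carry over. Pictures are saved under pics/ and viewed, at most 14 in all, crops included, and the job is handed in when it is done.

Besides the shell and the picture viewer there is one more tool, called after "Call:" by a JSON object that holds its "name" and its "arguments", one argument or row to a line. send_rows: Moves the arm, as the interface text tells. Shifts and turns lie within -1 to 1; 1 stands for 0.04 m of shift or 0.12 rad of turn. Its arguments: {"type":"object","properties":{"steps":{"type":"array"},"squeeze":{"type":"number"}},"required":["steps"]}

```bash
ls; mkdir -p pics
cat > h.py <<'E'
import numpy as np, cv2, json
from workcell import env
def grab(n):
    f=env.grab_frame(n); return f
def ray(f,uv):
    uv=np.asarray(uv,float).reshape(-1,1,2)
    n=cv2.undistortPoints(uv,np.array(f["intrinsics"]),np.array(f["dist"])).reshape(-1,2)
    T=np.array(f["cam_to_world"]); d=np.c_[n,np.ones(len(n))]@T[:3,:3].T
    return T[:3,3],d
def onz(f,uv,z):
    o,d=ray(f,uv); return o+d*((z-o[2])/d[:,2])[:,None]
def dep(f,uv):
    o,d=ray(f,uv); uv=np.asarray(uv).reshape(-1,2).astype(int)
    return o+d*np.array(f["depth"])[uv[:,1],uv[:,0]][:,None]
def cloud(f):
    v,u=np.mgrid[0:400,0:640]; uv=np.stack([u.ravel(),v.ravel()],1)
    return dep(f,uv).reshape(400,640,3)
def save(f,n,s=1,crop=None):
    p=f["pixels"][:,:,::-1]
    if crop: x0,y0,x1,y1=crop; p=p[y0:y1,x0:x1]
    cv2.imwrite("pics/"+n,cv2.resize(p,None,fx=s,fy=s,interpolation=cv2.INTER_CUBIC))
E
python3 - <<'E'
from h import *
s=env.state(); print(s)
for n in("scene","top"):
    f=grab(n); save(f,n+"0.png",1.25); np.save(n+"0.npy",f,allow_pickle=True); print(n,np.array(f["cam_to_world"]).round(2).tolist(),np.array(f["intrinsics"]).tolist(),(np.array(f["depth"])>0).mean())
E
```

```text
pics
{'time_s': 0.0, 'qpos': array([-7.51164375e+01,  1.83510910e+01,  8.97068271e+01, -3.28184271e-04,
        7.20411922e+01, -1.14812015e+00]), 'qvel': array([ 0.03213496, -0.08933919,  0.00879576, -0.11801322,  0.03672482,
        0.04629092]), 'effort': array([-8.92824501e-04, -4.12454152e+01, -2.31974208e+01,  7.26549234e-02,
        4.57807886e-02, -1.41068440e-04]), 'ee_pos': array([ 158.64758494, -552.16545584,  213.12292026]), 'ee_rot': array([-1.79900903e+02, -1.67392838e-03,  1.60317827e+01]), 'force': array([-0.51457733, -0.23164543, -0.09793165]), 'torque': array([ 0.02107727, -0.00688381,  0.0102662 ]), 'gripper_force': 0.0, 'gripper_width': 91.13513398045443}
scene [[0.76, 0.51, -0.39, 865.88], [0.64, -0.59, 0.48, -430.85], [0.01, -0.62, -0.78, 876.7], [0.0, 0.0, 0.0, 1.0]] [[416.40798677115345, 0.0, 313.4109988280293], [0.0, 416.40798677115345, 201.67936945462364], [0.0, 0.0, 1.0]] 0.99591015625
top [[0.09, -0.97, 0.22, 234.85], [-1.0, -0.09, 0.02, 38.51], [-0.0, -0.22, -0.97, 1213.6], [0.0, 0.0, 0.0, 1.0]] [[433.1089743804253, 0.0, 322.2243504012668], [0.0, 433.1089743804253, 199.03763717139677], [0.0, 0.0, 1.0]] 0.9959609375
```

View pics/scene0.png

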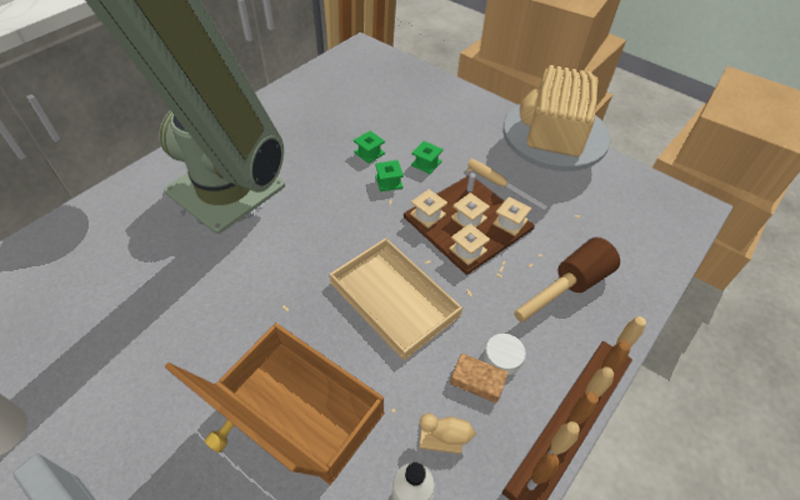

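View pics/top0.png

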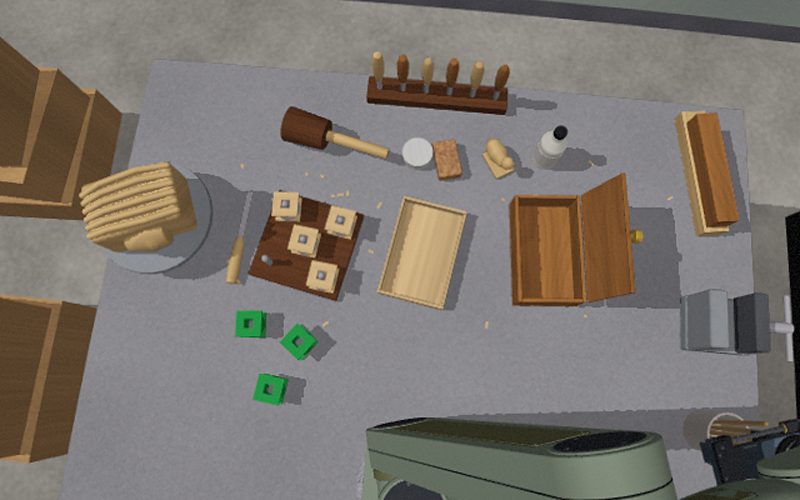

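The scene view shows four cream spools on the rack at about (430,208), (470,212), (512,215) and (470,243). One post, around (470,182), is empty. Three green look-alikes sit off the rack at (369,145), (427,155) and (389,175), and the task says to leave those. In the top view the open tray is at (423,252) and the keeping box, lid open, at (547,250) with its knob at (637,237).

```bash
cat > m.py <<'E'
from h import *
F={n:np.load(n+"0.npy",allow_pickle=True).item() for n in("scene","top")}
# cream plates: bright, low-moderate saturation, near the rack
def plates(f,box):
    hsv=cv2.cvtColor(f["pixels"],cv2.COLOR_RGB2HSV); P=cloud(f)
    m=((hsv[...,2]>170)&(hsv[...,1]>40)&(hsv[...,1]<140)&(abs(P[...,2]-58)<5)).astype(np.uint8)
    m[:, :]*=((P[...,0]>box[0])&(P[...,0]<box[1])&(P[...,1]>box[2])&(P[...,1]<box[3])).astype(np.uint8)
    n,l,st,c=cv2.connectedComponentsWithStats(m)
    out=[]
    for i in range(1,n):
        if st[i,4]<80: continue
        cs,_=cv2.findContours((l==i).astype(np.uint8),cv2.RETR_EXTERNAL,cv2.CHAIN_APPROX_NONE)
        q=max(cs,key=cv2.contourArea).reshape(-1,2)
        X=onz(f,q,58)[:,:2].astype(np.float32)
        r=cv2.minAreaRect(X)
        out.append((r[0],r[1],r[2],st[i,4],np.median(P[l==i][:,2])))
    return out
if __name__=="__main__":
  for n in F:
    print(n)
    for r in plates(F[n],(200,800,0,500)): print(np.round(r[0],1),np.round(r[1],1),round(r[2],1),r[3],round(float(r[4]),1))
    f=F[n];P=cloud(f);s=1.25
    pts={"scene":dict(traycorn=[(388,240),(461,309),(405,355),(330,278)],boxcorn=[(277,325),(383,404),(328,480),(218,390)],lid=[(167,366),(240,432),(328,481)],knob=[(216,441)]),
    "top":dict(traycorn=[(405,198),(467,210),(445,307),(380,295)],boxcorn=[(511,197),(580,195),(582,304),(513,305)],lid=[(626,174),(634,298)],knob=[(638,236)],handle=[(236,260)])}[n]
    for k,v in pts.items():
        uv=np.array(v)/s; print(k,dep(f,uv).round().tolist())
        if k=="traycorn":print(" z32",onz(f,uv,32)[:,:2].round().tolist())
        if k=="boxcorn":print(" z72",onz(f,uv,72)[:,:2].round().tolist())
E
python3 m.py
```

```text
scene
[422.9 235.8] [58.  56.4] 84.6 283 58.7
[499.5 286.2] [57.9 56.3] 83.0 285 58.5
[576.4 336.8] [56.6 58.2] 3.3 297 58.7
[550.7 209.9] [57.5 56.6] 81.2 330 58.5
[741.6 190.1] [143.6  15.8] 77.0 255 54.7
traycorn [[413.0, 110.0, 33.0], [630.0, 72.0, 31.0], [605.0, -68.0, 17.0], [382.0, -34.0, 20.0]]
 z32 [[413.0, 111.0], [630.0, 71.0], [610.0, -74.0], [389.0, -40.0]]
boxcorn [[413.0, -194.0, 73.0], [645.0, -175.0, 51.0], [653.0, -316.0, 25.0], [455.0, -344.0, 117.0]]
 z72 [[412.0, -193.0], [651.0, -182.0], [665.0, -322.0], [431.0, -339.0]]
lid [[424.0, -379.0, 212.0], [480.0, -354.0, 1.0], [654.0, -317.0, 24.0]]
knob [[547.0, -398.0, 185.0]]
top
[735.8 187.6] [130.2  18.6] 77.2 167 55.0
[575.7 338.7] [55.7 57. ] 5.3 324 58.6
[550.8 210.9] [55.  56.9] 81.2 321 58.5
[499.5 287.6] [55.4 56.9] 83.8 328 58.3
[424.4 236.2] [55.6 55. ] 82.4 337 58.9
traycorn [[625.0, 72.0, 31.0], [619.0, -74.0, 0.0], [387.0, -40.0, 3.0], [401.0, 108.0, -1.0]]
 z32 [[624.0, 72.0], [609.0, -71.0], [384.0, -38.0], [397.0, 106.0]]
boxcorn [[661.0, -176.0, -1.0], [682.0, -339.0, -1.0], [423.0, -349.0, -2.0], [406.0, -192.0, 4.0]]
 z72 [[636.0, -163.0], [655.0, -316.0], [412.0, -326.0], [396.0, -179.0]]
lid [[744.0, -447.0, 4.0], [448.0, -467.0, 1.0]]
knob [[540.0, -398.0, 185.0]]
handle [[445.0, 438.0, 24.0]]
```

```bash
cat >> h.py <<'E'
def plan(x,y,z,yaw,s=None):
    s=s or env.state(); p=np.array(s["ee_pos"]); cy=s["ee_rot"][2]
    t=np.radians(yaw); d=np.array([x,y,z])-p
    ax=np.array([[np.cos(t),np.sin(t),0],[np.sin(t),-np.cos(t),0],[0,0,-1]])
    dy=(yaw-cy+180)%360-180
    print("pos",p.round(1),"yaw %.1f"%cy,"| turn units %.2f"%(-np.radians(dy)/.12),"| tool shift units",(ax@d/40).round(2),"| F",np.round(s["force"],2),"w %.1f"%s["gripper_width"],"t %.1f"%s["time_s"])
def rect(X):
    r=cv2.minAreaRect(X[:,:2].astype(np.float32)); return np.round(r[0],1),np.round(r[1],1),round(r[2],1)
def tray(n="top",f=None):
    f=f or grab(n); P=cloud(f)
    m=((abs(P[...,2]-32)<4)&(P[...,0]>340)&(P[...,0]<680)&(P[...,1]>-130)&(P[...,1]<150)).astype(np.uint8)
    k,l,st,c=cv2.connectedComponentsWithStats(m); i=1+np.argmax(st[1:,4]); return rect(P[l==i]),st[i,4]
E
python3 - <<'E'
from h import *
from m import F
for n in F:
    P=cloud(F[n]); print(n,"tray",tray(f=F[n]))
    m=(abs(P[...,2]-72)<3)&(P[...,0]>360)&(P[...,0]<700)&(P[...,1]>-340)&(P[...,1]<-150); print("box rim",rect(P[m]),m.sum())
    m=(P[...,2]>85)&(P[...,0]>380)&(P[...,0]<700)&(P[...,1]>-430)&(P[...,1]<-280)
    Q=P[m]; print("lid/knob",len(Q),np.percentile(Q,[1,50,99],axis=0).round())
    for z in (90,120,150,180,205): 
        k=abs(Q[:,2]-z)<6; print(z,np.percentile(Q[k],[2,50,98],axis=0).round().tolist() if k.sum() else None)
    m=(P[...,2]>60)&(P[...,0]>300)&(P[...,0]<700)&(P[...,1]<-430)&(P[...,1]>-800); print("behind",m.sum(),np.percentile(P[m],[1,99],axis=0).round().tolist() if m.sum() else "")
plan(423.6,236,150,83)
E
```

```text
scene tray ((array([504.7,  21.2]), array([151.9, 231.7]), 80.8), np.int32(739))
box rim (array([ 530., -254.]), array([241. , 149.8]), 4.0) 1269
lid/knob 2316 [[ 424. -406.   88.]
 [ 547. -360.  186.]
 [ 657. -324.  215.]]
90 [[429.0, -340.0, 85.0], [556.0, -330.0, 91.0], [655.0, -321.0, 96.0]]
120 [[426.0, -348.0, 114.0], [557.0, -338.0, 119.0], [656.0, -329.0, 126.0]]
150 [[429.0, -356.0, 144.0], [560.0, -346.0, 150.0], [656.0, -337.0, 156.0]]
180 [[438.0, -408.0, 175.0], [546.0, -381.0, 182.0], [657.0, -346.0, 186.0]]
205 [[426.0, -380.0, 200.0], [532.0, -366.0, 209.0], [658.0, -353.0, 211.0]]
behind 1360 [[342.0, -610.0, 64.0], [431.0, -570.0, 133.0]]
top tray ((array([504.7,  21.5]), array([149.9, 230.5]), 80.6), np.int32(391))
box rim (array([ 530.9, -253.9]), array([238.4, 152.2]), 4.8) 657
lid/knob 3348 [[ 421. -399.   86.]
 [ 535. -350.  161.]
 [ 655. -323.  215.]]
90 [[423.0, -341.0, 85.0], [537.0, -330.0, 90.0], [649.0, -320.0, 95.0]]
120 [[421.0, -350.0, 115.0], [526.0, -339.0, 120.0], [650.0, -329.0, 126.0]]
150 [[425.0, -357.0, 144.0], [537.0, -347.0, 150.0], [651.0, -337.0, 156.0]]
180 [[426.0, -404.0, 175.0], [537.0, -356.0, 181.0], [652.0, -343.0, 186.0]]
205 [[424.0, -376.0, 199.0], [532.0, -362.0, 206.0], [652.0, -351.0, 211.0]]
behind 3684 [[340.0, -776.0, 62.0], [695.0, -568.0, 134.0]]
pos [ 158.7 -552.2  213.2] yaw 16.0 | turn units -9.74 | tool shift units [20.37  4.17  1.58] | F [ 0.27 -0.78  0.67] w 91.2 t 0.1
```

Call:
{"name": "send_rows", "arguments": {
  "steps": [
    [[0,0,-0.22,-1,1],[0,0,-0.22,-1,1],[0,0,-0.22,-1,1],[0,0,-0.22,-1,1],[0,0,-0.22,-1,1]]
  ],
  "squeeze": 40
}}

```text
time_s: 0.52
ee_pos: [158.7, -552.3, 257.9]
ee_rot: [-179.9, -0.0, 50.8]
force: [0.1, -0.1, 0.1]
gripper_width: 91.0
gripper_force: 0.0
```

Call:
{"name": "send_rows", "arguments": {
  "steps": [
    [[0,0,-0.22,-1,1],[0,0,-0.22,-1,1],[0,0,-0.22,-1,1],[0,0,-0.22,-1,1],[0,0,-0.22,-0.75,1]]
  ]
}}

```text
time_s: 0.93
ee_pos: [158.7, -552.4, 301.9]
ee_rot: [-180.0, -0.1, 83.4]
force: [0.4, 0.1, 0.9]
gripper_width: 91.6
gripper_force: 0.0
```

Call:
{"name": "send_rows", "arguments": {
  "steps": [
    [[0.9,0.4,0,0,1],[0.9,0.4,0,0,1],[0.9,0.4,0,0,1],[0.9,0.4,0,0,1],[0.9,0.4,0,0,1]]
  ]
}}

```text
time_s: 1.35
ee_pos: [260.3, -381.8, 301.5]
ee_rot: [-180.0, -0.0, 83.0]
force: [1.3, -0.2, 0.9]
gripper_width: 91.2
gripper_force: 0.0
```

Call:
{"name": "send_rows", "arguments": {
  "steps": [
    [[0.9,0.4,0,0,1],[0.9,0.4,0,0,1],[0.9,0.4,0,0,1],[0.9,0.4,0,0,1],[0.9,0.4,0,0,1]]
  ]
}}

```text
time_s: 1.77
ee_pos: [361.4, -212.7, 301.8]
ee_rot: [-180.0, -0.0, 83.0]
force: [0.4, 0.1, -0.0]
gripper_width: 91.3
gripper_force: 0.0
```

Call:
{"name": "send_rows", "arguments": {
  "steps": [
    [[0.9,0,0,0,1],[0.9,0,0,0,1],[0.9,0,0,0,1],[0.9,0,0,0,1],[0.9,0,0,0,1]]
  ]
}}

```text
time_s: 2.18
ee_pos: [382.3, -34.2, 301.7]
ee_rot: [-180.0, 0.0, 83.1]
force: [1.2, -0.5, -0.3]
gripper_width: 91.3
gripper_force: 0.0
```

Call:
{"name": "send_rows", "arguments": {
  "steps": [
    [[0.9,0,0,0,1],[0.9,0,0,0,1],[0.9,0,0,0,1],[0.9,0,0,0,1],[0.9,0,0,0,1]]
  ]
}}

```text
time_s: 2.6
ee_pos: [404.0, 144.5, 301.7]
ee_rot: [-180.0, 0.0, 83.1]
force: [0.9, -0.3, -0.4]
gripper_width: 91.4
gripper_force: 0.0
```

```bash
python3 -c "
from h import *
plan(423.6,236,130,83)"
```

```text
pos [404.  144.5 301.7] yaw 83.1 | turn units 0.01 | tool shift units [2.33 0.21 4.29] | F [ 0.91 -0.34 -0.43] w 91.4 t 2.6
```

Call:
{"name": "send_rows", "arguments": {
  "steps": [
    [[0.78,0.07,0.6,0,1],[0.78,0.07,0.6,0,1],[0.77,0.07,0.6,0,1],[0,0,0.6,0,1],[0,0,0,0,1]]
  ]
}}

```text
time_s: 3.02
ee_pos: [421.1, 234.0, 200.9]
ee_rot: [-179.5, 0.4, 83.2]
force: [-2.1, -0.7, -0.9]
gripper_width: 91.1
gripper_force: 0.0
```

```bash
python3 -c "
from h import *
from m import plates
f=grab('wrist'); save(f,'w1.png',1.25)
for r in plates(f,(300,800,100,400)): print(np.round(r[0],1),np.round(r[1],1),round(r[2],1),r[3],round(float(r[4]),1))
plan(423.6,236,24,83)"
```

```text
[577.3 339.8] [56.1 56.3] 3.1 3439 56.3
[501.6 288.7] [54.5 56.5] 83.5 3038 56.3
[425.5 238.9] [56.2 55.7] 83.7 2628 56.2
[552.  213.6] [56.6 56.4] 80.9 2583 56.2
pos [422.3 233.8 203.5] yaw 83.1 | turn units 0.02 | tool shift units [0.06 0.03 4.49] | F [ 1.01 -0.3   1.26] w 91.1 t 3.1
```

View pics/w1.png

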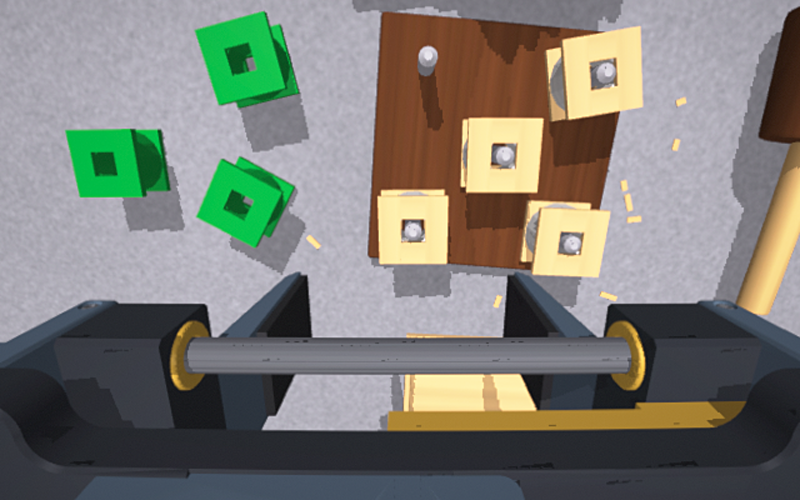

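The wrist view shows the four cream spools on posts: A (413,228), B (503,155), C (602,75), D (567,240). The three green look-alikes at (240,60), (118,162) and (245,202) stand off the rack, so they aren't part of the job. I'm taking A first.

Call:
{"name": "send_rows", "arguments": {
  "steps": [
    [[0.07,0.05,0.9,0,1],[0,0,0.9,0,1],[0,0,0.9,0,1],[0,0,0.9,0,1],[0,0,0.5,0,1]]
  ]
}}

```text
time_s: 3.48
ee_pos: [425.8, 235.4, 40.6]
ee_rot: [-179.9, 0.1, 83.0]
force: [-0.2, -0.0, 0.1]
gripper_width: 91.2
gripper_force: 0.0
```

Call:
{"name": "send_rows", "arguments": {
  "steps": [
    [[0,0,0.35,0,1],[0,0,0,0,0.5],[0,0,0,0,0.4],[0,0,0,0,0.4],[0,0,0,0,0.4]]
  ]
}}

```text
time_s: 3.9
ee_pos: [427.9, 237.2, 29.8]
ee_rot: [179.8, -0.1, 83.0]
force: [0.9, 1.0, -0.2]
gripper_width: 67.6
gripper_force: 0.0
```

```bash
python3 -c "
from h import *
plan(424.3,237,150,83)"
```

```text
pos [427.9 237.2  29.8] yaw 83.0 | turn units 0.01 | tool shift units [-0.02 -0.09 -3.01] | F [ 0.92  1.02 -0.2 ] w 67.6 t 3.9
```

Call:
{"name": "send_rows", "arguments": {
  "steps": [
    [[0,-0.08,0.13,0,0.7],[0,0,0,0,0],[0,0,0,0,0],[0,0,0,0,0],[0,0,0,0,0]]
  ]
}}

```text
time_s: 4.32
ee_pos: [423.0, 237.1, 22.9]
ee_rot: [-180.0, 0.0, 83.1]
force: [-1.1, -0.7, 2.6]
gripper_width: 55.8
gripper_force: 40.0
```

Call:
{"name": "send_rows", "arguments": {
  "steps": [
    [[0,0,0,0,0],[0,0,0,0,0],[0,0,0,0,0],[0,0,0,0,0],[0,0,0,0,0]]
  ]
}}

```text
time_s: 4.73
ee_pos: [423.0, 237.1, 22.9]
ee_rot: [-180.0, 0.0, 83.1]
force: [-2.4, -0.3, 5.3]
gripper_width: 55.9
gripper_force: 40.0
```

Call:
{"name": "send_rows", "arguments": {
  "steps": [
    [[0,0,-0.3,0,0],[0,0,-0.5,0,0],[0,0,-0.6,0,0],[0,0,-0.7,0,0],[0,0,-0.7,0,0]]
  ]
}}

```text
time_s: 5.15
ee_pos: [423.1, 237.1, 135.3]
ee_rot: [-180.0, 0.0, 83.1]
force: [1.4, 0.7, -1.1]
gripper_width: 55.7
gripper_force: 40.0
```

Call:
{"name": "send_rows", "arguments": {
  "steps": [
    [[0,0,-0.3,0,0],[0,0,0,0,0],[0,0,0,0,0],[0,0,0,0,0],[0,0,0,0,0]]
  ]
}}

```text
time_s: 5.57
ee_pos: [422.4, 236.7, 145.1]
ee_rot: [-179.9, 0.1, 83.1]
force: [0.4, 1.2, -1.1]
gripper_width: 56.0
gripper_force: 40.0
```

Call:
{"name": "send_rows", "arguments": {
  "steps": [
    [[0,0,0,0,0]]
  ]
}}

```text
time_s: 5.65
ee_pos: [422.6, 236.8, 145.3]
ee_rot: [-179.9, 0.1, 83.1]
force: [1.0, -0.1, -0.1]
gripper_width: 55.5
gripper_force: 40.0
```

Call:
{"name": "send_rows", "arguments": {
  "steps": [
    [[0,0,0,0,0]]
  ]
}}

```text
time_s: 5.73
ee_pos: [422.8, 236.9, 145.7]
ee_rot: [-179.9, 0.1, 83.1]
force: [0.0, -0.7, -0.8]
gripper_width: 55.6
gripper_force: 40.0
```

Call:
{"name": "send_rows", "arguments": {
  "steps": [
    [[0,0,0,0,0]]
  ]
}}

```text
time_s: 5.82
ee_pos: [423.0, 237.1, 146.1]
ee_rot: [-179.9, 0.0, 83.1]
force: [-1.2, -0.4, -0.1]
gripper_width: 56.0
gripper_force: 40.0
```

```bash
python3 -c "
from h import *
print(tray())
F=[]
for i in range(4): grab('top'); F.append(env.state()['force'][2])
print(F)
plan(478.7,-233,150,94.4)
t=np.radians(-9.3);c=np.array([504.7,21.4])
p=c-50*np.array([np.cos(t),np.sin(t)]);plan(*p,100,80.7)"
```

```text
((array([523.7,  18.4]), array([149.7, 191.1]), 80.5), np.int32(359))
[np.float64(-0.8136441402631318), np.float64(-1.6282811736721206), np.float64(-0.38846835540667984), np.float64(-1.189688517688027)]
pos [423.3 237.2 146.7] yaw 83.1 | turn units -1.65 | tool shift units [-11.83   0.48  -0.08] | F [ 0.18  0.27 -1.19] w 56.0 t 6.1
pos [423.3 237.2 146.7] yaw 83.1 | turn units 0.34 | tool shift units [-5.    1.63  1.17] | F [ 0.18  0.27 -1.19] w 56.0 t 6.1
```

Call:
{"name": "send_rows", "arguments": {
  "steps": [
    [[0,0,0,0.34,0],[-0.5,0.15,0,0,0],[-0.8,0.25,0,0,0],[-0.8,0.25,0,0,0],[-0.8,0.25,0,0,0]]
  ]
}}

```text
time_s: 6.48
ee_pos: [440.1, 115.9, 146.8]
ee_rot: [180.0, 0.0, 80.8]
force: [0.5, -0.9, -0.1]
gripper_width: 56.1
gripper_force: 40.0
```

Call:
{"name": "send_rows", "arguments": {
  "steps": [
    [[-0.8,0.25,0,0,0],[-0.8,0.25,0,0,0],[-0.8,0.25,0,0,0],[-0.49,0.11,0,0,0],[0,0,0,0,0]]
  ]
}}

```text
time_s: 6.9
ee_pos: [455.8, -5.9, 146.9]
ee_rot: [179.9, 0.1, 80.5]
force: [-0.1, 0.5, -1.5]
gripper_width: 55.8
gripper_force: 40.0
```

```bash
python3 -c "
from h import *
print(tray('scene'))
plan(455.1,-2.9,16,80.7)"
```

```text
((array([504.1,  21.3]), array([152.4, 232.3]), 80.8), np.int32(623))
pos [455.5  -4.2 146.8] yaw 80.5 | turn units -0.03 | tool shift units [ 0.03 -0.02  3.27] | F [-0.69  0.28 -0.33] w 55.9 t 7.0
```

Call:
{"name": "send_rows", "arguments": {
  "steps": [
    [[0.02,0,0.7,0,0],[0,0,0.8,0,0],[0,0,0.8,0,0],[0,0,0.6,0,0],[0,0,0.2,0,0]]
  ]
}}

```text
time_s: 7.37
ee_pos: [453.0, -0.8, 19.9]
ee_rot: [-179.6, 0.0, 80.8]
force: [-0.4, -0.3, -0.9]
gripper_width: 55.8
gripper_force: 40.0
```

Call:
{"name": "send_rows", "arguments": {
  "steps": [
    [[0,0,0.15,0,0],[0,0,0,0,0],[0,0,0,0,0.72],[0,0,0,0,0.72],[0,0,0,0,0.72]]
  ]
}}

```text
time_s: 7.78
ee_pos: [456.8, -1.9, 18.0]
ee_rot: [179.8, -0.0, 80.7]
force: [0.3, 0.4, 0.2]
gripper_width: 65.4
gripper_force: 0.0
```

Call:
{"name": "send_rows", "arguments": {
  "steps": [
    [[0,0,-0.2,0,0.72],[0,0,-0.8,0,0.72],[0,0,-0.9,0,0.8],[0,0,-0.9,0,1],[0,0,-0.5,0,1]]
  ]
}}

```text
time_s: 8.2
ee_pos: [457.4, -2.0, 153.8]
ee_rot: [179.6, -0.1, 80.7]
force: [1.5, 0.5, -0.7]
gripper_width: 83.1
gripper_force: 0.0
```

```bash
python3 -c "
from h import *
plan(552,211,23,81)
plan(500.2,287.6,23,83)"
```

```text
pos [457.4  -2.  153.8] yaw 80.7 | turn units -0.04 | tool shift units [5.63 1.5  3.27] | F [ 1.5   0.49 -0.66] w 83.1 t 8.2
pos [457.4  -2.  153.8] yaw 80.7 | turn units -0.33 | tool shift units [7.32 0.18 3.27] | F [ 1.5   0.49 -0.66] w 83.1 t 8.2
```

Call:
{"name": "send_rows", "arguments": {
  "steps": [
    [[0.8,0.22,0,0,1],[0.8,0.22,0,0,1],[0.8,0.22,0,0,1],[0.8,0.22,0,0,1],[0.8,0.22,0,0,1]]
  ]
}}

```text
time_s: 8.62
ee_pos: [525.3, 150.3, 150.3]
ee_rot: [179.9, -0.0, 80.7]
force: [0.0, -0.3, 0.1]
gripper_width: 91.7
gripper_force: 0.0
```

Call:
{"name": "send_rows", "arguments": {
  "steps": [
    [[0.8,0.2,0,0,1],[0.5,0.17,0,0,1],[0.3,0,0,0,1],[0,0,0,0,1],[0,0,0,0,1]]
  ]
}}

```text
time_s: 9.03
ee_pos: [549.0, 209.2, 149.1]
ee_rot: [-180.0, 0.1, 80.8]
force: [-0.0, 0.5, -0.4]
gripper_width: 91.1
gripper_force: 0.0
```

```bash
python3 -c "
from h import *
plan(551.2,211,23,81)"
```

```text
pos [549.  209.2 149.1] yaw 80.8 | turn units -0.03 | tool shift units [0.05 0.05 3.15] | F [-0.03  0.52 -0.36] w 91.1 t 9.0
```

Call:
{"name": "send_rows", "arguments": {
  "steps": [
    [[0.04,0.04,0.8,0,1],[0,0,0.9,0,1],[0,0,0.8,0,1],[0,0,0.4,0,1],[0,0,0.2,0,1]]
  ]
}}

```text
time_s: 9.45
ee_pos: [548.9, 208.5, 22.4]
ee_rot: [-179.7, 0.2, 80.6]
force: [0.7, -0.2, -0.3]
gripper_width: 91.3
gripper_force: 0.0
```

Call:
{"name": "send_rows", "arguments": {
  "steps": [
    [[0,0,0.05,0,1],[0,0,0,0,0],[0,0,0,0,0],[0,0,0,0,0],[0,0,0,0,0]]
  ]
}}

```text
time_s: 9.87
ee_pos: [552.4, 211.2, 24.1]
ee_rot: [179.9, -0.1, 80.7]
force: [0.0, 0.6, 0.3]
gripper_width: 67.5
gripper_force: 0.0
```

Call:
{"name": "send_rows", "arguments": {
  "steps": [
    [[0,0,0,0,0],[0,0,0,0,0],[0,0,0,0,0],[0,0,0,0,0],[0,0,0,0,0]]
  ]
}}

```text
time_s: 10.28
ee_pos: [552.0, 211.1, 23.4]
ee_rot: [179.9, -0.0, 80.7]
force: [-0.1, -1.0, 6.1]
gripper_width: 56.2
gripper_force: 40.0
```

Call:
{"name": "send_rows", "arguments": {
  "steps": [
    [[0,0,-0.3,0,0],[0,0,-0.5,0,0],[0,0,-0.6,0,0],[0,0,-0.7,0,0],[0,0,-0.7,0,0]]
  ]
}}

```text
time_s: 10.7
ee_pos: [550.2, 210.6, 134.1]
ee_rot: [-179.8, 0.1, 80.7]
force: [-0.0, 0.5, -3.8]
gripper_width: 56.1
gripper_force: 40.0
```

Call:
{"name": "send_rows", "arguments": {
  "steps": [
    [[0,0,-0.3,0,0],[0,0,0,0,0],[0,0,0,0,0],[0,0,0,0,0],[0,0,0,0,0]]
  ]
}}

```text
time_s: 11.12
ee_pos: [550.2, 210.5, 144.4]
ee_rot: [-179.8, 0.1, 80.7]
force: [0.2, 0.7, -3.2]
gripper_width: 56.0
gripper_force: 40.0
```

Call:
{"name": "send_rows", "arguments": {
  "steps": [
    [[0,0,0,0,0]]
  ]
}}

```text
time_s: 11.2
ee_pos: [550.6, 210.6, 144.9]
ee_rot: [-179.8, 0.1, 80.7]
force: [0.0, -0.6, -3.3]
gripper_width: 56.5
gripper_force: 40.0
```

```bash
cat > wt.py <<'E'
from h import *
F=[]
for i in range(5): f=grab('scene'); F.append(env.state()['force'][2])
print(np.round(F,1),np.mean(F)); print(tray(f=f))
plan(478.7,-233,150,94.4); plan(578.5,-225,150,94.4)
t=np.radians(-9.3);c=np.array([504.7,21.4]);a=np.array([np.cos(t),np.sin(t)]);b=np.array([-a[1],a[0]])
for X,Y in((45,-30),(45,32),(-45,32)): p=c+X*a+Y*b;print(X,Y,p);plan(*p,18,80.7)
E
python3 wt.py
```

```text
[-3.9 -3.7 -3.9 -3.3 -3.4] -3.6457927286481357
((array([504.7,  21.2]), array([153. , 231.2]), 80.9), np.int32(730))
pos [551.4 211.  146.3] yaw 80.7 | turn units -1.99 | tool shift units [-10.93  -2.66  -0.09] | F [ 0.29  0.29 -3.39] w 55.8 t 11.4
pos [551.4 211.  146.3] yaw 80.7 | turn units -1.99 | tool shift units [-10.92  -0.16  -0.09] | F [ 0.29  0.29 -3.39] w 55.8 t 11.4
45 -30 [544.26039261 -15.47784344]
pos [551.4 211.  146.3] yaw 80.7 | turn units 0.00 | tool shift units [-5.62  0.74  3.21] | F [ 0.29  0.29 -3.39] w 55.8 t 11.4
45 32 [554.27982951  45.70721098]
pos [551.4 211.  146.3] yaw 80.7 | turn units 0.00 | tool shift units [-4.07  0.74  3.21] | F [ 0.29  0.29 -3.39] w 55.8 t 11.4
-45 32 [465.46281504  60.25155487]
pos [551.4 211.  146.3] yaw 80.7 | turn units 0.00 | tool shift units [-4.07 -1.51  3.21] | F [ 0.29  0.29 -3.39] w 55.8 t 11.4
```

Call:
{"name": "send_rows", "arguments": {
  "steps": [
    [[0,0,0,-0.7,0],[0,0,0,-0.7,0],[0,0,0,-0.59,0],[-0.5,0,0,0,0],[-0.8,0,0,0,0]]
  ]
}}

```text
time_s: 11.87
ee_pos: [555.7, 161.0, 146.7]
ee_rot: [180.0, -0.1, 94.6]
force: [0.8, -1.2, -3.4]
gripper_width: 55.7
gripper_force: 40.0
```

Call:
{"name": "send_rows", "arguments": {
  "steps": [
    [[-0.9,0,0,0,0],[-0.9,0,0,0,0],[-0.9,0,0,0,0],[-0.9,0,0,0,0],[-0.9,0,0,0,0]]
  ]
}}

```text
time_s: 12.28
ee_pos: [569.3, -22.0, 146.9]
ee_rot: [180.0, 0.0, 94.4]
force: [0.9, 0.4, -3.0]
gripper_width: 56.2
gripper_force: 40.0
```

Call:
{"name": "send_rows", "arguments": {
  "steps": [
    [[-0.9,0,0,0,0],[-0.9,0,0,0,0],[-0.9,-0.1,0,0,0],[-0.9,-0.06,0,0,0],[-0.9,0,0,0,0]]
  ]
}}

```text
time_s: 12.7
ee_pos: [576.2, -202.1, 146.8]
ee_rot: [-180.0, -0.0, 94.4]
force: [0.6, -0.2, -2.5]
gripper_width: 55.6
gripper_force: 40.0
```

Call:
{"name": "send_rows", "arguments": {
  "steps": [
    [[-0.5,0,0,0,0],[-0.1,0,0,0,0],[0,0,0,0,0],[0,0,0,0,0]]
  ]
}}

```text
time_s: 13.03
ee_pos: [578.4, -223.5, 146.5]
ee_rot: [-180.0, -0.1, 94.4]
force: [0.7, 1.3, -3.9]
gripper_width: 56.1
gripper_force: 40.0
```

```bash
python3 -c "
from h import *
plan(578.5,-225,18,94.4)"
```

```text
pos [ 578.4 -223.5  146.5] yaw 94.4 | turn units -0.00 | tool shift units [-0.04 -0.    3.21] | F [ 0.74  1.26 -3.87] w 56.1 t 13.0
```

Call:
{"name": "send_rows", "arguments": {
  "steps": [
    [[-0.03,0,0.7,0,0],[0,0,0.8,0,0],[0,0,0.8,0,0],[0,0,0.5,0,0],[0,0,0.2,0,0]]
  ]
}}

```text
time_s: 13.45
ee_pos: [576.4, -222.6, 23.3]
ee_rot: [-179.6, -0.2, 94.5]
force: [-0.9, 0.3, -4.1]
gripper_width: 55.8
gripper_force: 40.0
```

Call:
{"name": "send_rows", "arguments": {
  "steps": [
    [[0,0,0.2,0,0],[0,0,0,0,0],[0,0,0,0,0.72],[0,0,0,0,0.72],[0,0,0,0,0.72]]
  ]
}}

```text
time_s: 13.87
ee_pos: [580.4, -226.0, 21.0]
ee_rot: [179.8, 0.1, 94.4]
force: [-0.2, -0.0, 0.2]
gripper_width: 65.5
gripper_force: 0.0
```

Call:
{"name": "send_rows", "arguments": {
  "steps": [
    [[0,0,-0.2,0,0.75],[0,0,-0.8,0,0.75],[0,0,-0.9,0,0.8],[0,0,-0.9,0,1],[0,0,-0.5,0,1]]
  ]
}}

```text
time_s: 14.28
ee_pos: [580.7, -226.3, 156.9]
ee_rot: [179.6, 0.2, 94.4]
force: [0.9, -1.1, 0.6]
gripper_width: 83.4
gripper_force: 0.0
```

```bash
python3 -c "
from h import *
from m import plates
f=grab('scene'); P=cloud(f); 
for r in plates(f,(300,800,100,400)): print(np.round(r[0],1),np.round(r[1],1),round(r[2],1),r[3],round(float(r[4]),1))
plan(500,287.4,23,83)"
```

```text
[499.8 286.1] [59.1 57.3] 83.5 298 58.6
[576.7 336.4] [57.2 59. ] 3.0 297 58.5
[741.7 190.3] [143.9  17.6] 78.1 234 54.5
pos [ 582.4 -227.   160.1] yaw 94.4 | turn units 1.66 | tool shift units [12.51 -3.61  3.43] | F [ 2.   -0.02  2.13] w 87.6 t 14.3
```

Next is B.

Call:
{"name": "send_rows", "arguments": {
  "steps": [
    [[0,0,0,0.83,1],[0,0,0,0.83,1],[0.7,-0.2,0,0,1],[0.9,-0.26,0,0,1],[0.9,-0.26,0,0,1]]
  ]
}}

```text
time_s: 14.75
ee_pos: [562.3, -122.3, 151.8]
ee_rot: [179.9, 0.0, 82.9]
force: [0.6, -0.4, -0.1]
gripper_width: 90.8
gripper_force: 0.0
```

Call:
{"name": "send_rows", "arguments": {
  "steps": [
    [[0.9,-0.26,0,0,1],[0.9,-0.26,0,0,1],[0.9,-0.26,0,0,1],[0.9,-0.26,0,0,1],[0.9,-0.26,0,0,1]]
  ]
}}

```text
time_s: 15.17
ee_pos: [532.4, 63.9, 152.1]
ee_rot: [179.9, -0.0, 83.0]
force: [0.4, -0.0, 0.3]
gripper_width: 91.2
gripper_force: 0.0
```

Call:
{"name": "send_rows", "arguments": {
  "steps": [
    [[0.9,-0.26,0,0,1],[0.9,-0.26,0,0,1],[0.9,-0.26,0,0,1],[0.9,-0.26,0,0,1],[0.6,-0.2,0,0,1]]
  ]
}}

```text
time_s: 15.58
ee_pos: [503.6, 238.3, 152.0]
ee_rot: [179.9, -0.1, 83.1]
force: [1.1, 0.7, -0.2]
gripper_width: 91.6
gripper_force: 0.0
```

Call:
{"name": "send_rows", "arguments": {
  "steps": [
    [[0.2,-0.06,0,0,1],[0,0,0,0,1],[0,0,0,0,1],[0,0,0,0,1]]
  ]
}}

```text
time_s: 15.92
ee_pos: [502.9, 242.0, 151.0]
ee_rot: [180.0, 0.0, 82.9]
force: [-0.6, 0.1, -0.5]
gripper_width: 90.9
gripper_force: 0.0
```

```bash
python3 -c "
from h import *
plan(500,287.4,23,83)"
```

```text
pos [502.9 242.  151. ] yaw 82.9 | turn units -0.01 | tool shift units [ 1.12 -0.21  3.2 ] | F [-0.58  0.08 -0.54] w 90.9 t 15.9
```

Call:
{"name": "send_rows", "arguments": {
  "steps": [
    [[0.6,-0.1,0,0,1],[0.5,-0.09,0,0,1],[0,0,0,0,1],[0,0,0,0,1],[0,0,0,0,1]]
  ]
}}

```text
time_s: 16.33
ee_pos: [500.6, 286.3, 150.6]
ee_rot: [-180.0, 0.1, 82.9]
force: [-0.2, -1.1, -0.5]
gripper_width: 91.4
gripper_force: 0.0
```

Call:
{"name": "send_rows", "arguments": {
  "steps": [
    [[0,0,0.8,0,1],[0,0,0.9,0,1],[0,0,0.8,0,1],[0,0,0.4,0,1],[0,0,0.2,0,1]]
  ]
}}

```text
time_s: 16.75
ee_pos: [498.8, 285.4, 24.0]
ee_rot: [-179.7, 0.2, 82.9]
force: [-0.9, -0.5, -0.8]
gripper_width: 91.3
gripper_force: 0.0
```

Call:
{"name": "send_rows", "arguments": {
  "steps": [
    [[0,0,0.1,0,1],[0,0,0,0,1],[0,0,0,0,0],[0,0,0,0,0],[0,0,0,0,0]]
  ]
}}

```text
time_s: 17.17
ee_pos: [501.2, 288.3, 24.0]
ee_rot: [179.9, -0.1, 83.0]
force: [0.1, 0.5, -0.2]
gripper_width: 73.7
gripper_force: 0.0
```

Call:
{"name": "send_rows", "arguments": {
  "steps": [
    [[0,0,0,0,0],[0,0,0,0,0],[0,0,0,0,0],[0,0,0,0,0],[0,0,0,0,0]]
  ]
}}

```text
time_s: 17.58
ee_pos: [500.8, 288.1, 23.2]
ee_rot: [179.9, -0.0, 83.0]
force: [0.3, 0.5, 3.9]
gripper_width: 55.8
gripper_force: 40.0
```

Call:
{"name": "send_rows", "arguments": {
  "steps": [
    [[0,0,-0.3,0,0],[0,0,-0.5,0,0],[0,0,-0.6,0,0],[0,0,-0.7,0,0],[0,0,-0.7,0,0]]
  ]
}}

```text
time_s: 18.0
ee_pos: [499.0, 287.4, 134.1]
ee_rot: [-179.8, 0.1, 83.0]
force: [0.4, 0.5, -3.9]
gripper_width: 55.9
gripper_force: 40.0
```

Call:
{"name": "send_rows", "arguments": {
  "steps": [
    [[0,0,-0.4,0,0],[0,0,0,0,0],[0,0,0,0,0],[0,0,0,0,0],[0,0,0,0,0]]
  ]
}}

```text
time_s: 18.42
ee_pos: [499.0, 287.2, 148.3]
ee_rot: [-179.8, 0.2, 83.0]
force: [-0.2, -0.6, -5.0]
gripper_width: 56.0
gripper_force: 40.0
```

```bash
python3 wt.py
```

```text
[-4.5 -3.8 -4.3 -3.9 -4.5] -4.21513701146732
((array([504.3,  21. ]), array([151.9, 232.4]), 80.5), np.int32(727))
pos [500.1 287.8 149.9] yaw 83.0 | turn units -1.66 | tool shift units [-12.94  -1.53  -0.  ] | F [-0.4  -0.27 -4.48] w 55.8 t 18.7
pos [500.1 287.8 149.9] yaw 83.0 | turn units -1.66 | tool shift units [-12.93   0.97  -0.  ] | F [-0.4  -0.27 -4.48] w 55.8 t 18.7
45 -30 [544.26039261 -15.47784344]
pos [500.1 287.8 149.9] yaw 83.0 | turn units 0.33 | tool shift units [-7.3   2.31  3.3 ] | F [-0.4  -0.27 -4.48] w 55.8 t 18.7
45 32 [554.27982951  45.70721098]
pos [500.1 287.8 149.9] yaw 83.0 | turn units 0.33 | tool shift units [-5.75  2.31  3.3 ] | F [-0.4  -0.27 -4.48] w 55.8 t 18.7
-45 32 [465.46281504  60.25155487]
pos [500.1 287.8 149.9] yaw 83.0 | turn units 0.33 | tool shift units [-5.75  0.06  3.3 ] | F [-0.4  -0.27 -4.48] w 55.8 t 18.7
```

B is full at about 0.43 kg, so it goes in the box at slot 1, (478.7,-233).

Call:
{"name": "send_rows", "arguments": {
  "steps": [
    [[0,0,0,-0.83,0],[0,0,0,-0.83,0],[-0.5,0,0,0,0],[-0.9,-0.1,0,0,0],[-0.9,-0.1,0,0,0]]
  ]
}}

```text
time_s: 19.08
ee_pos: [499.4, 195.4, 150.3]
ee_rot: [180.0, 0.0, 94.6]
force: [0.7, -0.6, -4.5]
gripper_width: 55.6
gripper_force: 40.0
```

Call:
{"name": "send_rows", "arguments": {
  "steps": [
    [[-0.9,-0.1,0,0,0],[-0.9,-0.1,0,0,0],[-0.9,-0.1,0,0,0],[-0.9,-0.1,0,0,0],[-0.9,-0.1,0,0,0]]
  ]
}}

```text
time_s: 19.5
ee_pos: [493.0, 13.0, 150.8]
ee_rot: [180.0, 0.0, 94.4]
force: [0.9, 0.0, -4.4]
gripper_width: 55.7
gripper_force: 40.0
```

Call:
{"name": "send_rows", "arguments": {
  "steps": [
    [[-0.9,-0.1,0,0,0],[-0.9,-0.1,0,0,0],[-0.9,-0.1,0,0,0],[-0.9,-0.1,0,0,0],[-0.9,-0.1,0,0,0]]
  ]
}}

```text
time_s: 19.92
ee_pos: [486.9, -168.2, 150.8]
ee_rot: [180.0, 0.0, 94.4]
force: [0.5, -0.7, -4.8]
gripper_width: 56.0
gripper_force: 40.0
```

Call:
{"name": "send_rows", "arguments": {
  "steps": [
    [[-0.9,-0.1,0,0,0],[-0.6,-0.1,0,0,0],[-0.14,-0.1,0,0,0],[0,0,0,0,0],[0,0,0,0,0]]
  ]
}}

```text
time_s: 20.33
ee_pos: [479.9, -232.2, 150.5]
ee_rot: [-180.0, -0.1, 94.4]
force: [-0.0, 0.0, -4.4]
gripper_width: 55.8
gripper_force: 40.0
```

```bash
python3 -c "
from h import *
plan(478.7,-233,18,94.4)"
```

```text
pos [ 479.9 -232.2  150.5] yaw 94.4 | turn units -0.01 | tool shift units [-0.02 -0.03  3.31] | F [-0.01  0.05 -4.39] w 55.8 t 20.3
```

Call:
{"name": "send_rows", "arguments": {
  "steps": [
    [[0,-0.03,0.7,0,0],[0,0,0.8,0,0],[0,0,0.8,0,0],[0,0,0.6,0,0],[0,0,0.2,0,0]]
  ]
}}

```text
time_s: 20.75
ee_pos: [476.9, -229.8, 23.4]
ee_rot: [-179.6, -0.2, 94.5]
force: [-0.9, 0.7, -4.8]
gripper_width: 56.0
gripper_force: 40.0
```

Call:
{"name": "send_rows", "arguments": {
  "steps": [
    [[0,0,0.2,0,0],[0,0,0,0,0],[0,0,0,0,0.72],[0,0,0,0,0.72],[0,0,0,0,0.72]]
  ]
}}

```text
time_s: 21.17
ee_pos: [480.8, -233.5, 20.8]
ee_rot: [179.8, 0.1, 94.4]
force: [0.1, -0.0, 0.3]
gripper_width: 65.7
gripper_force: 0.0
```

Call:
{"name": "send_rows", "arguments": {
  "steps": [
    [[0,0,-0.2,0,0.75],[0,0,-0.8,0,0.75],[0,0,-0.9,0,0.8],[0,0,-0.9,0,1],[0,0,-0.5,0,1]]
  ]
}}

```text
time_s: 21.58
ee_pos: [481.0, -233.8, 156.4]
ee_rot: [179.6, 0.2, 94.4]
force: [0.5, -0.3, -0.3]
gripper_width: 83.4
gripper_force: 0.0
```

```bash
python3 -c "
from h import *
from m import plates
f=grab('scene'); save(f,'s2.png',1.25)
for r in plates(f,(300,800,100,400)): print(np.round(r[0],1),np.round(r[1],1),round(r[2],1),r[3],round(float(r[4]),1))
plan(576.3,337.3,23,93.5)"
```

```text
[576.4 336.8] [56.6 58.2] 3.3 300 58.6
[741.5 190. ] [143.8  18.5] 77.7 253 54.6
pos [ 482.7 -234.7  159.2] yaw 94.4 | turn units 0.13 | tool shift units [14.13  3.21  3.41] | F [ 1.68 -0.24  1.73] w 87.2 t 21.6
```

View pics/s2.png

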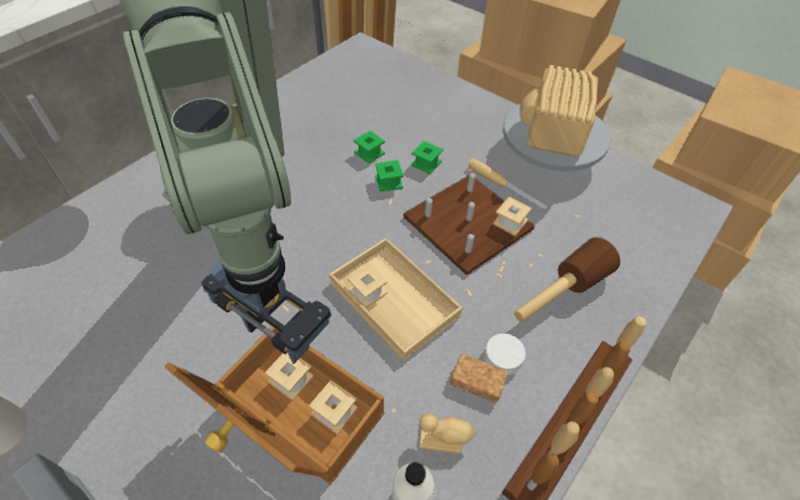

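The picture shows two spools upright in the box at (290,372) and (333,405), and one in the tray at (368,287). The last spool, C, is on its post at (513,214), and the bystanders haven't moved.

Call:
{"name": "send_rows", "arguments": {
  "steps": [
    [[0.6,0.15,0,0.13,1],[0.9,0.2,0,0,1],[0.9,0.2,0,0,1],[0.9,0.2,0,0,1],[0.9,0.2,0,0,1]]
  ]
}}

```text
time_s: 22.05
ee_pos: [506.6, -61.4, 152.0]
ee_rot: [179.9, 0.0, 93.5]
force: [0.7, -0.4, 0.3]
gripper_width: 91.0
gripper_force: 0.0
```

Call:
{"name": "send_rows", "arguments": {
  "steps": [
    [[0.9,0.2,0,0,1],[0.9,0.2,0,0,1],[0.9,0.2,0,0,1],[0.9,0.2,0,0,1],[0.9,0.2,0,0,1]]
  ]
}}

```text
time_s: 22.47
ee_pos: [535.5, 121.2, 152.0]
ee_rot: [179.9, -0.0, 93.5]
force: [1.1, -0.0, 0.1]
gripper_width: 91.3
gripper_force: 0.0
```

Call:
{"name": "send_rows", "arguments": {
  "steps": [
    [[0.9,0.2,0,0,1],[0.9,0.2,0,0,1],[0.9,0.2,0,0,1],[0.9,0.2,0,0,1],[0.9,0.2,0,0,1]]
  ]
}}

```text
time_s: 22.88
ee_pos: [564.3, 303.4, 152.0]
ee_rot: [179.9, -0.0, 93.5]
force: [-0.3, -0.6, 0.5]
gripper_width: 91.4
gripper_force: 0.0
```

Call:
{"name": "send_rows", "arguments": {
  "steps": [
    [[0.7,0.18,0,0,1],[0.2,0.08,0,0,1],[0,0,0,0,1],[0,0,0,0,1],[0,0,0,0,1]]
  ]
}}

```text
time_s: 23.3
ee_pos: [572.1, 336.5, 151.1]
ee_rot: [-180.0, 0.1, 93.5]
force: [-0.6, -0.3, -0.1]
gripper_width: 91.5
gripper_force: 0.0
```

```bash
python3 -c "
from h import *
plan(576.3,337.5,23,93.5)"
```

```text
pos [572.1 336.5 151.1] yaw 93.5 | turn units -0.01 | tool shift units [0.02 0.11 3.2 ] | F [-0.61 -0.32 -0.06] w 91.5 t 23.3
```

Call:
{"name": "send_rows", "arguments": {
  "steps": [
    [[0,0.09,0.6,0,1],[0,0,0.9,0,1],[0,0,0.9,0,1],[0,0,0.5,0,1],[0,0,0.2,0,1]]
  ]
}}

```text
time_s: 23.72
ee_pos: [573.7, 335.0, 23.3]
ee_rot: [-179.6, 0.2, 93.4]
force: [-0.7, 0.1, 0.3]
gripper_width: 91.2
gripper_force: 0.0
```

Call:
{"name": "send_rows", "arguments": {
  "steps": [
    [[0,0,0.1,0,1],[0,0,0,0,1],[0,0,0,0,0],[0,0,0,0,0],[0,0,0,0,0]]
  ]
}}

```text
time_s: 24.13
ee_pos: [576.9, 338.7, 24.5]
ee_rot: [179.8, -0.1, 93.5]
force: [-0.2, -0.3, 0.8]
gripper_width: 73.8
gripper_force: 0.0
```

Call:
{"name": "send_rows", "arguments": {
  "steps": [
    [[0,0,0,0,0],[0,0,0,0,0],[0,0,0,0,0],[0,0,0,0,0],[0,0,0,0,0]]
  ]
}}

```text
time_s: 24.55
ee_pos: [576.3, 338.6, 23.3]
ee_rot: [179.9, -0.0, 93.5]
force: [-0.1, -0.3, 3.6]
gripper_width: 55.9
gripper_force: 40.0
```

Call:
{"name": "send_rows", "arguments": {
  "steps": [
    [[0,0,-0.3,0,0],[0,0,-0.5,0,0],[0,0,-0.6,0,0],[0,0,-0.7,0,0],[0,0,-0.7,0,0]]
  ]
}}

```text
time_s: 24.97
ee_pos: [575.2, 338.0, 135.7]
ee_rot: [-179.9, 0.0, 93.5]
force: [0.1, 1.2, -1.5]
gripper_width: 56.0
gripper_force: 40.0
```

Call:
{"name": "send_rows", "arguments": {
  "steps": [
    [[0,0,-0.4,0,0],[0,0,0,0,0],[0,0,0,0,0],[0,0,0,0,0],[0,0,0,0,0]]
  ]
}}

```text
time_s: 25.38
ee_pos: [574.8, 337.7, 148.6]
ee_rot: [-179.8, 0.1, 93.5]
force: [-0.7, -0.1, -0.6]
gripper_width: 56.2
gripper_force: 40.0
```

```bash
python3 wt.py
```

```text
[-1.4 -0.4 -1.8 -1.3 -0.8] -1.1208306729827133
((array([504.4,  21. ]), array([151.8, 231.4]), 80.7), np.int32(738))
pos [575.6 338.2 149.8] yaw 93.5 | turn units -0.13 | tool shift units [-14.05  -3.51  -0.  ] | F [-0.26 -0.83 -0.85] w 55.7 t 25.6
pos [575.6 338.2 149.8] yaw 93.5 | turn units -0.13 | tool shift units [-14.04  -1.01  -0.  ] | F [-0.26 -0.83 -0.85] w 55.7 t 25.6
45 -30 [544.26039261 -15.47784344]
pos [575.6 338.2 149.8] yaw 93.5 | turn units 1.86 | tool shift units [-8.85  0.65  3.3 ] | F [-0.26 -0.83 -0.85] w 55.7 t 25.6
45 32 [554.27982951  45.70721098]
pos [575.6 338.2 149.8] yaw 93.5 | turn units 1.86 | tool shift units [-7.3   0.65  3.3 ] | F [-0.26 -0.83 -0.85] w 55.7 t 25.6
-45 32 [465.46281504  60.25155487]
pos [575.6 338.2 149.8] yaw 93.5 | turn units 1.86 | tool shift units [-7.3 -1.6  3.3] | F [-0.26 -0.83 -0.85] w 55.7 t 25.6
```

C is light at about 0.11 kg, so it goes in the tray at (45, 0).

Call:
{"name": "send_rows", "arguments": {
  "steps": [
    [[0,0,0,0.93,0],[0,0,0,0.93,0],[-0.6,0,0,0,0],[-0.9,0.1,0,0,0],[-0.9,0.1,0,0,0]]
  ]
}}

```text
time_s: 26.05
ee_pos: [567.9, 242.0, 150.2]
ee_rot: [-180.0, 0.0, 80.9]
force: [0.9, -1.2, -0.7]
gripper_width: 55.7
gripper_force: 40.0
```

Call:
{"name": "send_rows", "arguments": {
  "steps": [
    [[-0.9,0.1,0,0,0],[-0.9,0.1,0,0,0],[-0.9,0.1,0,0,0],[-0.9,0.1,0,0,0],[-0.9,0.05,0,0,0]]
  ]
}}

```text
time_s: 26.47
ee_pos: [557.0, 60.0, 150.7]
ee_rot: [180.0, 0.0, 80.7]
force: [0.4, -0.9, -0.9]
gripper_width: 55.9
gripper_force: 40.0
```

Call:
{"name": "send_rows", "arguments": {
  "steps": [
    [[-0.8,0,0,0,0],[-0.3,0,0,0,0],[-0.1,0,0,0,0],[0,0,0,0,0],[0,0,0,0,0]]
  ]
}}

```text
time_s: 26.88
ee_pos: [549.7, 15.4, 150.7]
ee_rot: [180.0, -0.0, 80.7]
force: [0.7, -0.2, 0.3]
gripper_width: 56.0
gripper_force: 40.0
```

```bash
python3 -c "
from h import *
print(tray('scene'))
plan(549,14,16,80.7)"
```

```text
((array([504.4,  20.8]), array([151.8, 231.5]), 80.9), np.int32(619))
pos [549.7  15.7 150.7] yaw 80.8 | turn units 0.01 | tool shift units [-0.05 -0.01  3.37] | F [ 0.85  0.15 -0.57] w 55.9 t 26.9
```

Call:
{"name": "send_rows", "arguments": {
  "steps": [
    [[-0.03,0,0.7,0,0],[0,0,0.8,0,0],[0,0,0.8,0,0],[0,0,0.6,0,0],[0,0,0.25,0,0]]
  ]
}}

```text
time_s: 27.35
ee_pos: [547.1, 14.7, 21.4]
ee_rot: [-179.7, 0.0, 80.8]
force: [-0.8, 0.4, -1.1]
gripper_width: 55.9
gripper_force: 40.0
```

Call:
{"name": "send_rows", "arguments": {
  "steps": [
    [[0,0,0.2,0,0],[0,0,0,0,0],[0,0,0,0,0.72],[0,0,0,0,0.72],[0,0,0,0,0.72]]
  ]
}}

```text
time_s: 27.77
ee_pos: [550.5, 13.3, 18.3]
ee_rot: [179.8, -0.0, 80.7]
force: [0.3, 0.3, 0.7]
gripper_width: 65.4
gripper_force: 0.0
```

Call:
{"name": "send_rows", "arguments": {
  "steps": [
    [[0,0,-0.2,0,0.75],[0,0,-0.8,0,0.75],[0,0,-0.9,0,0.8],[0,0,-0.9,0,1],[0,0,-0.5,0,1]]
  ]
}}

```text
time_s: 28.18
ee_pos: [551.2, 13.1, 154.3]
ee_rot: [179.6, -0.1, 80.7]
force: [0.3, 0.1, 0.3]
gripper_width: 83.6
gripper_force: 0.0
```

Call:
{"name": "send_rows", "arguments": {
  "steps": [
    [[0,0,-0.9,0,0],[0,0,-0.9,0,0],[0,0,-0.9,0,0],[0,0,-0.9,0,0],[0,0,0,0,0]]
  ]
}}

```text
time_s: 28.6
ee_pos: [552.3, 13.1, 302.3]
ee_rot: [179.0, -0.2, 80.7]
force: [0.8, 0.0, 0.4]
gripper_width: 55.6
gripper_force: 0.0
```

```bash
python3 -c "
from h import *
f=grab('top'); save(f,'t3.png',1.25); save(grab('scene'),'s3.png',1.25)
plan(480,-425,300,94.4)"
```

```text
pos [549.7  13.1 295.7] yaw 80.7 | turn units -1.99 | tool shift units [-10.79  -2.58  -0.11] | F [ 0.13 -0.98 -0.86] w 47.8 t 28.7
```

View pics/s3.png

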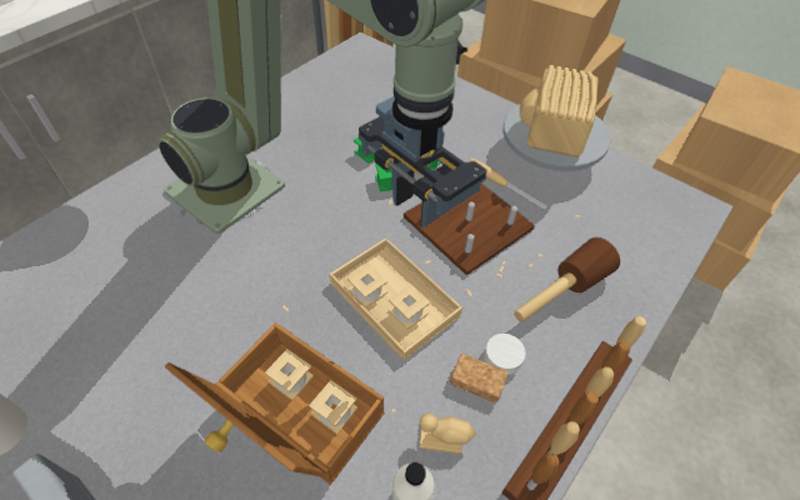

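The picture shows two spools upright in the box at (288,372) and (333,405), two in the tray at (368,287) and (408,306), and an empty rack. Next I'll bring the closed fingers behind the lid to shut it.

Call:
{"name": "send_rows", "arguments": {
  "steps": [
    [[0,0,0,-0.7,0],[0,0,0,-0.7,0],[0,0,0,-0.59,0],[-0.5,-0.1,0,0,0],[-0.8,-0.2,0,0,0]]
  ]
}}

```text
time_s: 29.12
ee_pos: [540.7, -38.1, 291.3]
ee_rot: [-179.9, -0.1, 94.6]
force: [0.6, -0.0, -0.1]
gripper_width: 14.9
gripper_force: 0.0
```

Call:
{"name": "send_rows", "arguments": {
  "steps": [
    [[-0.9,-0.2,0,0,0],[-0.9,-0.2,0,0,0],[-0.9,-0.2,0,0,0],[-0.9,-0.2,0,0,0],[-0.9,-0.2,0,0,0]]
  ]
}}

```text
time_s: 29.53
ee_pos: [513.7, -223.4, 291.5]
ee_rot: [-179.9, -0.1, 94.4]
force: [0.5, 0.1, -0.1]
gripper_width: 0.5
gripper_force: 0.0
```

Call:
{"name": "send_rows", "arguments": {
  "steps": [
    [[-0.9,-0.2,0,0,0],[-0.9,-0.2,0,0,0],[-0.9,-0.2,0,0,0],[-0.9,-0.2,0,0,0],[-0.9,-0.2,0,0,0]]
  ]
}}

```text
time_s: 29.95
ee_pos: [487.8, -405.9, 291.4]
ee_rot: [-179.9, -0.1, 94.4]
force: [1.0, 0.4, 0.3]
gripper_width: 0.7
gripper_force: 0.0
```

Call:
{"name": "send_rows", "arguments": {
  "steps": [
    [[-0.5,-0.2,0,0,0],[-0.1,-0.1,0,0,0],[0,0,0,0,0],[0,0,0,0,0]]
  ]
}}

```text
time_s: 30.28
ee_pos: [478.7, -428.6, 292.0]
ee_rot: [-179.9, -0.1, 94.4]
force: [-0.4, -0.6, 0.0]
gripper_width: 0.1
gripper_force: 0.0
```

```bash
python3 -c "
from h import *
plan(480,-428,152,94.4)"
```

```text
pos [ 478.7 -428.6  292. ] yaw 94.4 | turn units -0.00 | tool shift units [0.01 0.03 3.5 ] | F [-0.37 -0.57  0.04] w 0.1 t 30.3
```

Call:
{"name": "send_rows", "arguments": {
  "steps": [
    [[0,0,0.8,0,0],[0,0,0.9,0,0],[0,0,0.9,0,0],[0,0,0.6,0,0],[0,0,0.25,0,0]]
  ]
}}

```text
time_s: 30.7
ee_pos: [477.8, -425.8, 150.7]
ee_rot: [-179.7, -0.3, 94.5]
force: [0.3, 0.4, -0.2]
gripper_width: 0.2
gripper_force: 0.0
```

Call:
{"name": "send_rows", "arguments": {
  "steps": [
    [[0.2,0,0,0,0],[0.2,0,0,0,0],[0.2,0,0,0,0],[0.2,0,0,0,0],[0.2,0,0,0,0]]
  ]
}}

```text
time_s: 31.12
ee_pos: [477.0, -390.1, 157.2]
ee_rot: [179.8, 0.3, 94.5]
force: [0.1, -4.3, 3.7]
gripper_width: 0.4
gripper_force: 1.9
```

Call:
{"name": "send_rows", "arguments": {
  "steps": [
    [[0.2,0,0,0,0],[0.2,0,0,0,0],[0.2,0,0,0,0],[0.2,0,0,0,0],[0.2,0,0,0,0]]
  ]
}}

```text
time_s: 31.53
ee_pos: [473.0, -349.7, 155.2]
ee_rot: [180.0, 0.1, 94.4]
force: [0.1, -5.2, 3.9]
gripper_width: 0.5
gripper_force: 2.3
```

Call:
{"name": "send_rows", "arguments": {
  "steps": [
    [[0.2,0,0,0,0],[0.2,0,0,0,0],[0.2,0,0,0,0],[0.2,0,0,0,0],[0.2,0,0,0,0]]
  ]
}}

```text
time_s: 31.95
ee_pos: [469.3, -308.8, 154.2]
ee_rot: [-179.9, -0.1, 94.4]
force: [0.9, -3.0, 0.3]
gripper_width: 0.7
gripper_force: 1.3
```

```bash
cat > lid.py <<'E'
from h import *
import sys
f=grab('scene'); P=cloud(f)
if len(sys.argv)>1: save(f,sys.argv[1],1.25)
u=np.array([np.cos(np.radians(4.4)),np.sin(np.radians(4.4))]); v=np.array([u[1],-u[0]])
Q=P.reshape(-1,3); L=(Q[:,:2]-[530.5,-254]); a=L@u; b=L@v
for z0,z1 in ((80,90),(100,110),(125,135),(150,160),(180,190),(205,212)):
    m=(a>50)&(a<115)&(Q[:,2]>z0)&(Q[:,2]<z1)&(b<160)&(b>-90)
    if m.sum()>5: d=73-np.median(b[m]); h=np.median(Q[m,2])-72; print(z0,m.sum(),"b %.0f h %.0f ang %.0f"%(d,h,np.degrees(np.arctan2(h,d))))
plan(480,-300,152,94.4)
E
python3 lid.py
```

```text
80 143 b -2 h 13 ang 98
100 151 b 10 h 33 ang 73
125 157 b 25 h 58 ang 67
150 159 b 40 h 83 ang 64
180 184 b 58 h 113 ang 63
pos [ 469.1 -307.1  154.3] yaw 94.4 | turn units 0.00 | tool shift units [0.16 0.29 0.06] | F [ 0.97 -0.29 -0.8 ] w 0.1 t 32.0
```

Call:
{"name": "send_rows", "arguments": {
  "steps": [
    [[0.17,0,0.1,0,0],[0.16,0,0.11,0,0],[0.15,0,0.13,0,0],[0.14,0,0.14,0,0],[0.13,0,0.15,0,0]]
  ]
}}

```text
time_s: 32.42
ee_pos: [467.4, -278.8, 129.0]
ee_rot: [180.0, -0.1, 94.4]
force: [0.0, 0.5, 3.3]
gripper_width: 0.6
gripper_force: 1.1
```

Call:
{"name": "send_rows", "arguments": {
  "steps": [
    [[0.12,0,0.16,0,0],[0.1,0,0.17,0,0],[0.08,0,0.18,0,0]]
  ]
}}

```text
time_s: 32.67
ee_pos: [466.4, -267.2, 108.2]
ee_rot: [-180.0, -0.0, 94.4]
force: [-0.4, 0.6, 2.2]
gripper_width: 0.6
gripper_force: 0.9
```

```bash
python3 lid.py s4.png
```

```text
80 521 b 12 h 14 ang 49
100 581 b 71 h 33 ang 25
125 87 b 134 h 54 ang 22
pos [ 465.4 -266.4  106.7] yaw 94.4 | turn units 0.00 | tool shift units [-0.87  0.3  -1.13] | F [-0.65  0.9  -0.1 ] w 0.4 t 32.7
```

View pics/s4.png

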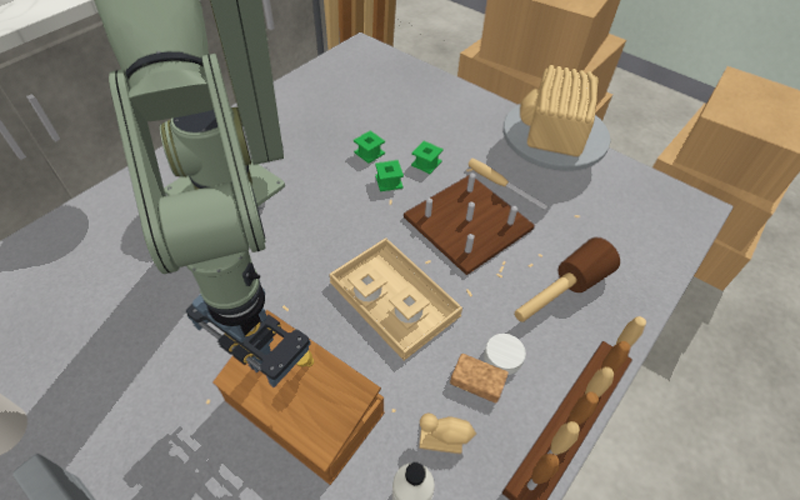

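The picture shows the lid nearly shut at about (310,400), with a small gap of about 18° at its free edge. I'll press straight down slowly.

Call:
{"name": "send_rows", "arguments": {
  "steps": [
    [[0.05,0,0.12,0,0],[0.05,0,0.12,0,0],[0.05,0,0.12,0,0],[0,0,0.12,0,0],[0,0,0.1,0,0]]
  ]
}}

```text
time_s: 33.13
ee_pos: [466.1, -261.8, 85.4]
ee_rot: [180.0, -0.0, 94.4]
force: [0.3, 1.0, 1.6]
gripper_width: 0.1
gripper_force: 0.8
```

Call:
{"name": "send_rows", "arguments": {
  "steps": [
    [[0,0,0.05,0,0],[0,0,0.04,0,0],[0,0,0.03,0,0],[0,0,0.02,0,0],[0,0,0,0,0]]
  ]
}}

```text
time_s: 33.55
ee_pos: [466.1, -261.9, 81.7]
ee_rot: [180.0, 0.0, 94.4]
force: [-2.7, 3.0, 10.2]
gripper_width: 0.3
gripper_force: 5.1
```

```bash
cat > flat.py <<'E'
from h import *
for n in("scene","top"):
    f=grab(n); P=cloud(f).reshape(-1,3)
    u=np.array([np.cos(np.radians(4.4)),np.sin(np.radians(4.4))]); v=np.array([u[1],-u[0]])
    L=P[:,:2]-[530.5,-254]; a=L@u; b=L@v; print(n,[(c,int(m.sum()),round(float(np.median(P[m,2])),1)) for c in (-60,-35,0,35,60) for m in [(a>40)&(a<110)&(abs(b-c)<8)&(P[:,2]>60)&(P[:,2]<110)] if m.sum()])
plan(480,-250,200,94.4)
E
python3 flat.py
```

```text
scene [(-60, 258, 81.8), (-35, 265, 81.7), (0, 282, 81.6), (35, 300, 81.5), (60, 313, 81.6)]
top [(-60, 144, 81.7), (-35, 142, 81.6), (0, 104, 81.6), (35, 99, 81.8), (60, 89, 82.0)]
pos [ 466.1 -261.9   81.7] yaw 94.4 | turn units 0.00 | tool shift units [ 0.27  0.37 -2.96] | F [-3.24  3.05  9.55] w 0.5 t 33.6
```

Every reading on the lid's upper face is about 81.7 mm across both views, so it is shut. I'll lift clear and check once more.

Call:
{"name": "send_rows", "arguments": {
  "steps": [
    [[0,0,0,0,0],[0,0,-0.2,0,0],[0,0,-0.6,0,0],[0,0,-0.9,0,0],[0,0,-0.9,0,0]]
  ]
}}

```text
time_s: 34.07
ee_pos: [465.6, -262.0, 185.1]
ee_rot: [-179.9, -0.0, 94.4]
force: [-0.1, -1.3, -0.2]
gripper_width: 0.5
gripper_force: 0.0
```

Call:
{"name": "send_rows", "arguments": {
  "steps": [
    [[0,0,-0.9,0,0],[0,0,-0.5,0,0],[0,0,0,0,0],[0,0,0,0,0],[0,0,0,0,0]]
  ]
}}

```text
time_s: 34.48
ee_pos: [465.5, -261.8, 239.3]
ee_rot: [-179.9, -0.0, 94.4]
force: [-1.0, -0.2, -0.4]
gripper_width: 0.2
gripper_force: 0.0
```

```bash
python3 flat.py; python3 -c "
from h import *
f=grab('scene');save(f,'s5.png',1.25);print(tray(f=f))"
```

```text
scene [(-60, 256, 82.0), (-35, 262, 81.8), (0, 284, 81.6), (35, 306, 81.3), (60, 313, 81.7)]
top [(-60, 143, 82.0), (-35, 137, 81.4), (0, 146, 81.7), (35, 140, 81.7), (60, 37, 82.6)]
pos [ 465.3 -261.7  238.6] yaw 94.4 | turn units 0.00 | tool shift units [0.26 0.39 0.97] | F [-0.18  0.26 -0.44] w 0.5 t 34.6
((array([503.9,  21.1]), array([151.6, 232.3]), 80.6), np.int32(727))
```

View pics/s5.png

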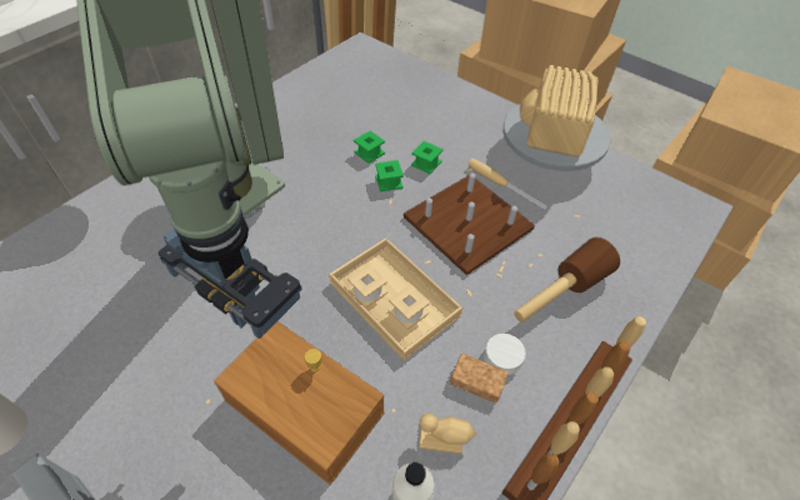

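The lid is flat shut, with its knob at (313,358). Both light spools are in the tray at (368,287) and (408,306), the bystanders are where they started, and the gripper is clear. I'm handing the job in.

```bash
python3 -c "
from workcell import env
print(env.job_done())"
```

```text
the job is handed in; nothing more can be done
None
```

I handed the job in at about 35 s with no verdict returned: the four spools present are sorted by weight, two full ones in the keeping box and two spent ones in the tray, and the lid is gently shut with everything else left in place.

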